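Hold up the carrier with two freshly glued letters

TASK

Two freshly glued letters lie loose on the grey acrylic carrier that rests on the wooden drying rack. Take the carrier by its upright fin, gently, because the thin acrylic cracks if squeezed with more than about 60 N, lift it at least 10 cm (aim for 13 cm) clear of the rack with the letters lying undisturbed on it, and finish holding it there, straight above the rack, level and quite still, so that the glue seams can be checked at eye level. Do not put it down or let go, do not touch the letters, and leave everything else on the table where it is.

Things in the scene. Friction and masses are not known exactly. Their poses are not given: they have to be found in the camera images.
- carrier_fin (a point): Centre of the carrier's upright handle fin, half-way up it. The fin is a smooth, plain, rigid acrylic slab 70 mm long (its x), 8 mm thick (its y) and 80 mm high (its z, up); its top edge is 40 mm above this point, the plate's upper face 40 mm below it. Grip it across its 8 mm (close along y), from above, in the middle of its length and in the upper half; along its lowest 9 mm run foot strips that make it 26 mm thick.
- carrier: The loose grey acrylic carrier, 0.15 to 0.3 kg: a level plate 86 mm (x) by 170 mm (y) by 6 mm thick with the fin standing across its middle; symmetric, total height 86 mm. Origin: centre of the plate's underside, z up. Sits between four 6 mm steel dowels with 2 mm to spare either way in x; the dowel tops stand 12 mm above the bearers, 6 mm above the upper face of the plate, so it must first go straight up. Any squeeze on it of over 60 N by one finger counts as too hard.
- plate_top (a point): Centre of the upper face of the carrier's plate (inside the foot of the fin), axes as carrier.
- rack: The wooden drying rack, fixed to the table: base board 112 mm (x) by 176 mm (y) by 10 mm, two bearers along x, 66 mm either side of the centre, tops 40 mm above the table. Origin: centre of its underside on the table, z up; turned with the carrier.
- rack_top (a point): Centre of the rack at the height of the bearers' tops, 40 mm above the table: the plate's underside rests at this height.
- letter_s: Loose white cut-out letter S, 41 x 35 mm, 9 mm thick, about 30 g, lying flat on one half of the plate. Origin: centre of its underside.
- letter_s_mid (a point): Centre of the letter S, half-way up.
- letter_u: Loose white cut-out letter U, 33 x 29 mm, 9 mm thick, about 30 g, lying flat on the other half of the plate. Origin: centre of its underside.
- letter_u_mid (a point): Centre of the letter U, half-way up.
- marker_0: Loose marker pen, 132 mm long, 16 mm high, lying on the table beside the rack; leave alone.
- tape_roll_1: Loose black tape roll, 64 mm across, 18 mm high, lying flat on the table beside the rack; leave alone.

How it is judged:
By the outcome, as a careful person would: the job done as asked, in the order asked, and still so for the second after the job is handed in, while the arm keeps its last pose, push and grip.
It also fails if it takes over 30 s, if anything falls off the work surface, if the arm or the gripper's body presses on something with over 40 N, if the wrist force passes 120 N, or if a joint passes its speed limit or range.

ROBOT

A 6-joint arm with a two-finger parallel gripper is mounted at the origin on a cart in front of the work surface, level with it; the furniture and walls round the work are solid. World frame = base frame: x ahead of the robot, y to its left, z up, the work surface at z = 0. Lengths are in m, angles in rad, forces in N, time in s.
With the tool pointing down it reaches from about 0.225 to 0.875 m from the base axis. Payload 3.4 kg.
Tool frame: the origin (TCP) lies at the very end of the fingers, on their centre line; the grasp point (between the pads) lies 19 mm behind it; z points along the fingers, y is the direction in which the jaws open and shut (so a half turn about z gives the same grasp; the last joint's range is limited). The gripper opens to 85 mm and grips with 20 to 120 N. Pads are 22 mm wide; open, the fingers measure 114 mm over their backs; the gripper's body (76 mm by 85 mm) begins 54 mm behind the grasp point. The pads swing forward as they close: fully open they stand 13 mm farther back than shut.
Start: joints at [1.118, 0.276, 1.505, -0, 1.361, -0.121], TCP at [0.187, 0.544, 0.231] pointing down, gripper open.
Joint ranges: [-2.89, 2.89], [-0.75, 2.08], [0.22, 2.7], [-1.18, 4.32], [0.11, 2.71], [-2.7, 2.7]. Speed limits (rad/s): [2.57, 2.57, 3.14, 3.14, 3.14, 3.14].

INTERFACE

Orientations are given as a unit quaternion [w, x, y, z].
In Python, from rig import telemetry, cams, sign_off, spotter gives the robot as it stands.
- The arm moves only by the tool servo_tool, never from a script. Its argument "steps" is a list of rows, each a list of 6 numbers: the shift along the tool's x, y, z in mm, then the turn, a rotation vector about the tool's x, y, z in degrees. In form: [[x, y, z, ax, ay, az], ...]. A call has 1 to 8 rows; each row is the pose to reach, as a shift and turn from the pose commanded when the call began, along the tool's axes at that moment; what a row does not reach only later rows make up. A row lasts 1/10 s, in which the tool goes at most 50 mm and 8.59 degrees, less where a joint would pass 70% of its speed; a pose out of reach is approached as far as the arm can. A call with a gripper value outside its range is refused whole. "hand" is the closure in counts, from 0 (fully open) to 255 (shut), set as the call begins (left out, the last holds). The fingers move at their own pace and stop on an object; "grip_force" is the grip in N (left out, the last holds). Time passes only in rows, so rows that repeat a pose let the fingers close. It gives the time, the measured TCP pose, the force and the opening at its end, in the units of the state.
- telemetry.get_state(): the state, without advancing time (a new reading comes with each control period).
- cams.get_image(name): name is "side" or "top" or "wrist"; returns (picture, depth): 480x640x3 uint8, red, green, blue; 480x640 float32, m along the optical axis (not along the pixel's ray), 0 where there is no reading.
- cams.camera_model(name): a dict with "camera_matrix" (3x3 intrinsics, pixels), "origin" and "rotation" of the camera in the world; the wrist camera has in their place "tool_from_camera" (4x4, takes a point from camera to tool coordinates, whose origin is the TCP and whose axes are the flange's). Camera axes: x right, y up, looking along -z (the intrinsics and any distortion apply to the point x, -y, -z); pixel columns grow to the right and rows downward; lengths in m; the calibration is good to about 2 mm. A picture is of the moment at which its call begins: read the wrist's pose just before it. camera_model takes no time and is no camera call.
- sign_off(): hands the job in, once; it reports no verdict.
Trained networks look in the newest picture that a camera, given by its name, has taken for a name from the list of things; names that differ only in an ending like _2 or _b are one class to them, and where a whole thing is asked for, a point or a joint stands for the part that bears it (a point fixed in the world has none). Each returns a list of dicts, best first, with "conf" (0 to 1); they miss things now and then, are a little off and sometimes report something else, mostly with a low value. They report only what shows in the picture. A call takes as long as a camera call.
- spotter.outline_of(query, camera): "region" (480x640 bool, what is visible of it) and "rect" ([left, top, width, height] in pixels, round what is visible of it).
The state is a dict: "clock": time; "qpos": joint angles; "qd": joint speeds; "effort": joint torques, N m; "position": TCP position; "ee_rot": TCP orientation; "contact_force": force on the tool from outside, world axes, zero at the start; "moment": the same for the moment, N m; "width": finger opening in m.
Only numpy, scipy, OpenCV 4.12 (cv2) and the standard library are available. Lean on these libraries where they do the work, as an engineer would, in place of code of your own. Each camera call takes 0.05 s, during which the arm holds its last target.

## Working session

There is one attempt and no reset: what is moved stays moved. The work goes in short steps, Python scripts to look and compute and a tool call to move; the robot and the scene stay as the last step left them, time stands still between calls to the robot, and variables do not carry over. Pictures are saved under pics/ and viewed, and the job is handed in when it is done.

Besides the shell and the picture viewer there is one more tool, called after "Emit:" as name(argument=value, ...), one argument or row to a line, values as JSON. servo_tool: Moves the arm, as the interface text tells. Its arguments: {"type":"object","properties":{"steps":{"type":"array","items":{"type":"array","items":{"type":"number"}}},"hand":{"type":"number"},"grip_force":{"type":"number"}},"required":["steps"]}

```bash
mkdir -p pics; cat > h.py <<'E'
import numpy as np, cv2
from rig import telemetry, cams, sign_off, spotter
def grab(n,tag):
    im,d=cams.get_image(n); cv2.imwrite(f'pics/{tag}.png',im[:,:,::-1]); np.save(f'pics/{tag}.npy',d); return im,d
def world(n,d,mask=None):
    m=cams.camera_model(n); K=np.array(m['camera_matrix'])
    v,u=np.nonzero((d>0) if mask is None else (mask&(d>0)))
    z=d[v,u]; p=cv2.undistortPoints(np.stack([u,v],1).astype(float)[:,None],K,np.array(m['distortion']) if 'distortion' in m else None)[:,0]
    pc=np.stack([p[:,0]*z,-p[:,1]*z,-z],1)
    return pc@np.array(m['rotation']).T+np.array(m['origin']),u,v
E
python3 - <<'E'
from h import *
s=telemetry.get_state(); print({k:np.round(v,3) for k,v in s.items()})
for c in('top','side'):
    m=cams.camera_model(c); print(c,{k:np.round(v,3).tolist() if not isinstance(v,str) else v for k,v in m.items()})
    im,d=grab(c,c+'0')
    for q in('carrier_fin','carrier','letter_s','letter_u','rack'):
        r=spotter.outline_of(q,c)
        for o in r[:2]:
            w,_,_=world(c,d,o['region']); print(c,q,round(o['conf'],2),o['rect'],np.round(np.median(w,0),3) if len(w) else None)
        if r: np.save(f'pics/{c}_{q}.npy',r[0]['region'])
E
```

```text
{'clock': np.float64(0.0), 'qpos': array([ 1.118,  0.277,  1.506,  0.   ,  1.361, -0.121]), 'qd': array([ 0.   ,  0.002,  0.001, -0.001, -0.003, -0.001]), 'effort': array([-1.0000e-03, -4.1678e+01, -2.4581e+01, -0.0000e+00,  1.1000e-02,
        0.0000e+00]), 'position': array([0.187, 0.543, 0.23 ]), 'ee_rot': array([-0.   ,  0.165,  0.986, -0.001]), 'contact_force': array([-0.658,  0.116,  0.236]), 'moment': array([ 0.047, -0.078,  0.028]), 'width': np.float64(0.085)}
top {'camera_matrix': [[620.197, 0.0, 319.557], [0.0, 620.197, 238.915], [0.0, 0.0, 1.0]], 'origin': [0.447, 0.082, 1.137], 'rotation': [0.711, 0.03, -0.034, -0.702]}Traceback (most recent call last):
  File "<stdin>", line 9, in <module>
  File "h.py", line 10, in world
    return pc@np.array(m['rotation']).T+np.array(m['origin']),u,v
           ~~^~~~~~~~~~~~~~~~~~~~~~~~~~
ValueError: matmul: Input operand 1 has a mismatch in its core dimension 0, with gufunc signature (n?,k),(k,m?)->(n?,m?) (size 4 is different from 3)
```

Camera rotation is a quaternion.

```bash
python3 - <<'E'
s=open('h.py').read()
s=s.replace("np.array(m['rotation']).T","R(m['rotation']).T")
s=s.replace("def grab","from scipy.spatial.transform import Rotation\ndef R(q): return Rotation.from_quat(np.array(q),scalar_first=True).as_matrix()\ndef grab",1)
open('h.py','w').write(s)
E
python3 - <<'E'
from h import *
for c in('top','side'):
    m=cams.camera_model(c); print(c,{k:np.round(v,3).tolist() if not isinstance(v,str) else v for k,v in m.items()})
    im,d=grab(c,c+'0')
    for q in('carrier_fin','carrier','letter_s','letter_u','rack'):
        r=spotter.outline_of(q,c)
        for o in r[:2]:
            w,_,_=world(c,d,o['region']); print(c,q,round(o['conf'],2),o['rect'],np.round(np.median(w,0),3) if len(w) else None)
        if r: np.save(f'pics/{c}_{q}.npy',r[0]['region'])
E
```

```text
top {'camera_matrix': [[620.197, 0.0, 319.557], [0.0, 620.197, 238.915], [0.0, 0.0, 1.0]], 'origin': [0.447, 0.082, 1.137], 'rotation': [0.711, 0.03, -0.034, -0.702]}
top carrier_fin 0.68 [321.4, 228.1, 99.7, 62.2] [ 0.512 -0.016  0.046]
top carrier 0.75 [321.0, 231.1, 104.0, 59.9] [ 0.512 -0.015  0.046]
top carrier 0.68 [331.7, 248.6, 22.9, 24.2] [0.511 0.034 0.054]
top letter_s 0.64 [332.5, 251.5, 21.7, 23.2] [0.508 0.034 0.054]
top letter_s 0.61 [391.6, 260.9, 18.5, 18.9] [ 0.488 -0.062  0.054]
top letter_u 0.64 [332.5, 251.5, 21.7, 23.2] [0.508 0.034 0.054]
top letter_u 0.61 [391.6, 260.9, 18.5, 18.9] [ 0.488 -0.062  0.054]
top rack 0.59 [323.6, 222.2, 96.7, 77.9] [ 0.472 -0.017  0.01 ]
side {'camera_matrix': [[468.652, 0.0, 329.82], [0.0, 468.652, 246.488], [0.0, 0.0, 1.0]], 'origin': [0.14, -0.588, 0.454], 'rotation': [0.821, 0.51, -0.141, -0.213]}
side carrier_fin 0.9 [314.9, 243.5, 85.0, 77.9] [ 0.504 -0.027  0.054]
side carrier 0.69 [313.1, 241.2, 88.2, 81.0] [ 0.505 -0.027  0.055]
side carrier 0.32 [297.0, 271.9, 16.0, 10.2] [0.483 0.105 0.012]
side letter_s 0.75 [345.0, 295.2, 28.5, 17.7] [ 0.489 -0.07   0.054]
side letter_s 0.62 [323.3, 266.5, 9.0, 12.6] [0.492 0.029 0.054]
side letter_u 0.75 [345.0, 295.2, 28.5, 17.7] [ 0.489 -0.07   0.054]
side letter_u 0.62 [323.3, 266.5, 9.0, 12.6] [0.492 0.029 0.054]
side rack 0.68 [307.4, 271.1, 95.2, 76.0] [ 0.477 -0.09   0.011]
side rack 0.67 [311.1, 244.4, 82.6, 78.9] [ 0.504 -0.026  0.055]
```

View pics/top0.png

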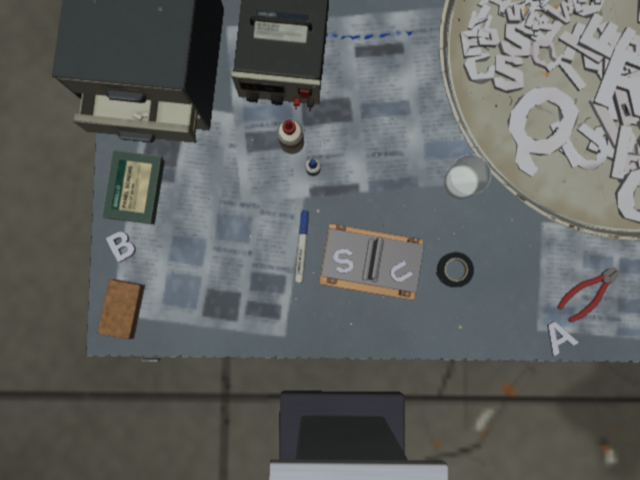

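View pics/side0.png

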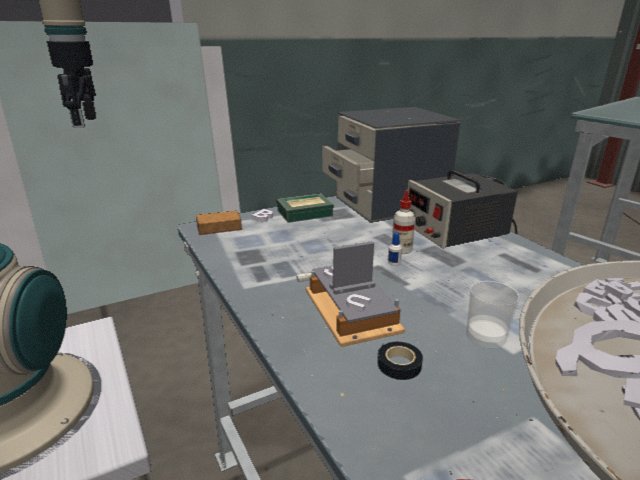

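The top view shows the carrier at about (371,262), with its fin at (373,258), S at (343,261) and U at (401,271). The marker lies left of it at (302,247) and the tape roll right at (455,269). Next I'll measure the geometry from depth.

```bash
python3 - <<'E'
from h import *
for c in('top','side'):
    d=np.load(f'pics/{c}0.npy'); w,u,v=world(c,d)
    near=(abs(w[:,0]-.5)<.12)&(abs(w[:,1]+.015)<.13)
    t=near&(w[:,2]>-.02)&(w[:,2]<.005); print(c,'table z',np.median(w[t,2]))
    pl=near&(w[:,2]>.041)&(w[:,2]<.051)
    P=w[pl,:2].astype(np.float32); (cx,cy),sz,a=cv2.minAreaRect(P); print(' plate',pl.sum(),round(cx,4),round(cy,4),np.round(sz,4),round(a,2),np.median(w[pl,2]))
    f=near&(w[:,2]>.06)&(w[:,2]<.14)
    F=w[f]; print(' fin n',f.sum(),'z',np.round(np.percentile(F[:,2],[1,50,99]),4))
    F=F[F[:,2]>.07]
    (cx,cy),sz,a=cv2.minAreaRect(F[:,:2].astype(np.float32)); print(' finrect',round(cx,4),round(cy,4),np.round(sz,4),round(a,2))
    m=F[:,:2].mean(0);U,S,V=np.linalg.svd(F[:,:2]-m,full_matrices=False);print(' mean',m,'yaw',np.degrees(np.arctan2(V[0,1],V[0,0])))
    T=F[F[:,2]>.118]; print(' toppts',len(T),T.mean(0))
    l=near&(w[:,2]>.0525)&(w[:,2]<.058)
    for s in(-1,1):
        q=w[l&((w[:,1]+.015)*s>.02)]; print(' letter',s,len(q),q.mean(0) if len(q) else '')
E
python3 - <<'E'
import cv2
a=cv2.imread('pics/top0.png')[200:320,280:500]; b=cv2.imread('pics/side0.png')[220:380,280:440]
cv2.imwrite('pics/top0c.png',cv2.resize(a,(770,420),interpolation=3)); cv2.imwrite('pics/side0c.png',cv2.resize(b,(560,560),interpolation=3))
E
```

```text
top table z -0.0003599483562983785
 plate 3616 0.5105 -0.0177 [0.17   0.1014] 81.1 0.04569700460012183
 fin n 340 z [0.0614 0.1236 0.1287]
 finrect 0.511 -0.0176 [0.0085 0.0698] 80.96
 mean [ 0.510579   -0.01626958] yaw 170.92888491533859
 toppts 220 [ 0.51073695 -0.01742572  0.12502014]
 letter -1 156 [ 0.4909171  -0.06523718  0.05492172]
 letter 1 215 [0.50981402 0.0350832  0.0549373 ]
side table z 0.0006016808516058902
 plate 1759 0.5096 -0.0198 [0.1725 0.1013] 81.45 0.04656469507698696
 fin n 1512 z [0.0607 0.0961 0.127 ]
 finrect 0.5108 -0.0213 [0.0119 0.0705] 80.71
 mean [ 0.50925396 -0.02266321] yaw 170.58969857977073
 toppts 274 [ 0.50929869 -0.02198375  0.12336823]
 letter -1 202 [ 0.49488028 -0.06629256  0.05493631]
 letter 1 53 [0.49512416 0.03309632 0.05517365]
```

View pics/top0c.png

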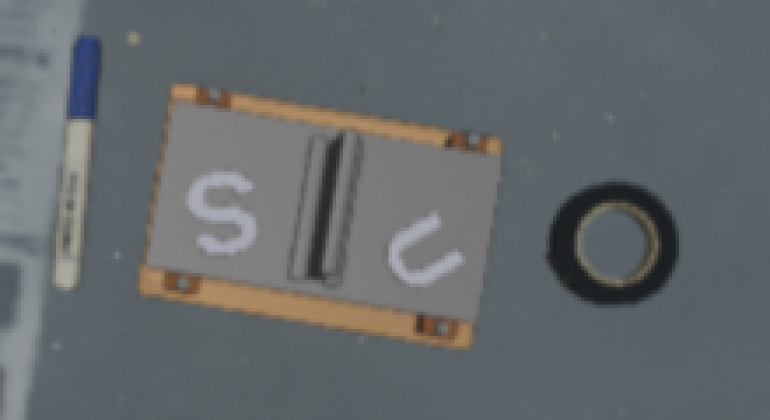

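View pics/side0c.png

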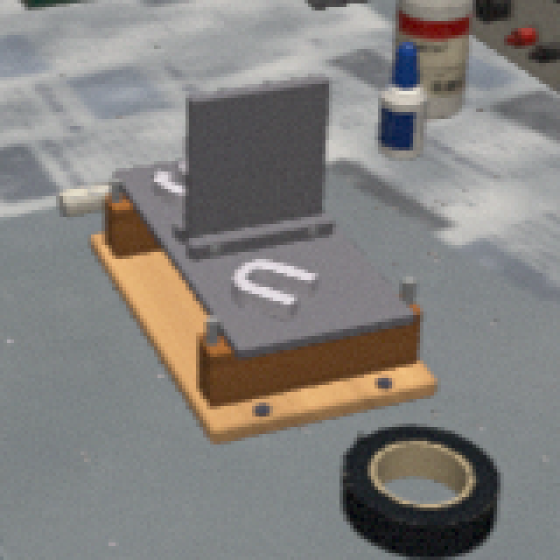

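The fin is at about (0.511, -0.018), yaw -9°, with its top at z≈0.126. I'll move above it at the same height, then look with the wrist camera.

Emit:
servo_tool(
  steps=[
    [-12, -10, 0, 0, 0, 0],
    [-40, -35, 0, 0, 0, 0],
    [-74, -64, 0, 0, 0, 0],
    [-108, -94, 0, 0, 0, 0],
    [-142, -123, 0, 0, 0, 0],
    [-176, -153, 0, 0, 0, 0],
    [-210, -183, 0, 0, 0, 0],
    [-244, -212, 0, 0, 0, 0],
  ],
  hand=0,
  grip_force=40,
)

```text
clock: 1.5
position: [0.3492, 0.261, 0.2315]
ee_rot: [0.0, 0.165, 0.986, -0.0]
contact_force: [1.3, 0.1, -0.2]
width: 0.0852
```

Emit:
servo_tool(
  steps=[
    [-34, -30, 0, 0, 0, -1.5],
    [-68, -59, 0, 0, 0, -3],
    [-102, -89, 0, 0, 0, -4.5],
    [-136, -118, 0, 0, 0, -6],
    [-170, -148, 0, 0, 0, -7.5],
    [-204, -177, 0, 0, 0, -9],
    [-232, -202, 0, 0, 0, -10],
    [-245, -213, 0, 0, 0, -10],
  ],
)

```text
clock: 2.3
position: [0.512, -0.0212, 0.2312]
ee_rot: [0.0, 0.08, 0.997, -0.001]
contact_force: [-0.4, 0.4, -0.1]
width: 0.0851
```

Emit:
servo_tool(
  steps=[
    [0, 0, 0, 0, 0, 0],
    [0, 0, 0, 0, 0, 0],
    [0, 0, 0, 0, 0, 0],
  ],
)

```text
clock: 2.6
position: [0.5101, -0.0162, 0.2313]
ee_rot: [-0.0, 0.078, 0.997, 0.0]
contact_force: [0.5, 0.4, 0.1]
width: 0.0857
```

```bash
cat >> h.py <<'E'
def wworld(d,s,mask=None):
    m=cams.camera_model('wrist'); K=np.array(m['camera_matrix']); dist=m.get('distortion')
    v,u=np.nonzero((d>0) if mask is None else (mask&(d>0))); z=d[v,u]
    p=cv2.undistortPoints(np.stack([u,v],1).astype(float)[:,None],K,None if dist is None else np.array(dist))[:,0]
    pc=np.stack([p[:,0]*z,-p[:,1]*z,-z,np.ones_like(z)],1)@np.array(m['tool_from_camera']).T
    return pc[:,:3],pc[:,:3]@R(s['ee_rot']).T+np.array(s['position']),u,v
E
python3 - <<'E'
from h import *
s=telemetry.get_state(); print({k:np.round(v,4) for k,v in s.items()})
print(cams.camera_model('wrist'))
im,d=grab('wrist','w1')
t,w,u,v=wworld(d,s)
near=(abs(w[:,0]-.51)<.1)&(abs(w[:,1]+.018)<.11)
for lo,hi,n in((.041,.051,'plate'),(.07,.14,'fin'),(.118,.14,'fintop')):
    f=near&(w[:,2]>lo)&(w[:,2]<hi); print(n,f.sum())
    if f.sum()>20:
        for X in(w,t):
            r=cv2.minAreaRect(X[f][:,:2].astype(np.float32)); print('  rect',np.round(r[0],4),np.round(r[1],4),round(r[2],2),'mean',np.round(X[f].mean(0),4))
E
```

```text
{'clock': np.float64(2.6), 'qpos': array([-1.6870e-01,  1.7880e-01,  1.6367e+00,  8.0000e-04,  1.3270e+00,
       -1.5835e+00]), 'qd': array([ 0.0092, -0.0019, -0.0026, -0.006 , -0.0045, -0.0018]), 'effort': array([-5.17400e-01, -3.50347e+01, -2.43637e+01, -2.99000e-02,
       -1.67000e-02,  2.30000e-03]), 'position': array([ 0.5101, -0.0162,  0.2313]), 'ee_rot': array([-4.00e-04,  7.80e-02,  9.97e-01,  4.00e-04]), 'contact_force': array([0.4982, 0.3755, 0.0737]), 'moment': array([0.0347, 0.0044, 0.0007]), 'width': np.float64(0.0857)}
{'camera_matrix': array([[386.10860691,   0.        , 319.88925082],
       [  0.        , 386.10860691, 233.70146684],
       [  0.        ,   0.        ,   1.        ]]), 'tool_from_camera': array([[-1.19838112e-04,  9.49853250e-01,  3.12696002e-01,
         7.99111909e-02],
       [ 9.99999846e-01, -5.55268622e-05,  5.51911324e-04,
        -2.69775387e-05],
       [ 5.41597793e-04,  3.12696020e-01, -9.49853097e-01,
        -1.42434731e-01],
       [ 0.00000000e+00,  0.00000000e+00,  0.00000000e+00,
         1.00000000e+00]])}
plate 14209
  rect [ 0.5111 -0.0199] [0.1702 0.1017] 80.84 mean [ 0.5091 -0.0209  0.0458]
  rect [-0.0018 -0.0036] [0.1017 0.1702] 0.21 mean [ 1.000e-04 -5.000e-03  1.855e-01]
fin 1283
  rect [ 0.5107 -0.0195] [0.0079 0.0694] 81.03 mean [ 0.5059 -0.0187  0.1227]
  rect [-0.0013 -0.0033] [0.0694 0.0078] 0.0 mean [ 0.0037 -0.0032  0.1086]
fintop 1163
  rect [ 0.5108 -0.0194] [0.0077 0.0693] 80.67 mean [ 0.5089 -0.0192  0.1254]
  rect [-0.0013 -0.0031] [0.0693 0.0077] 0.38 mean [ 0.0006 -0.0032  0.1059]
```

View pics/w1.png

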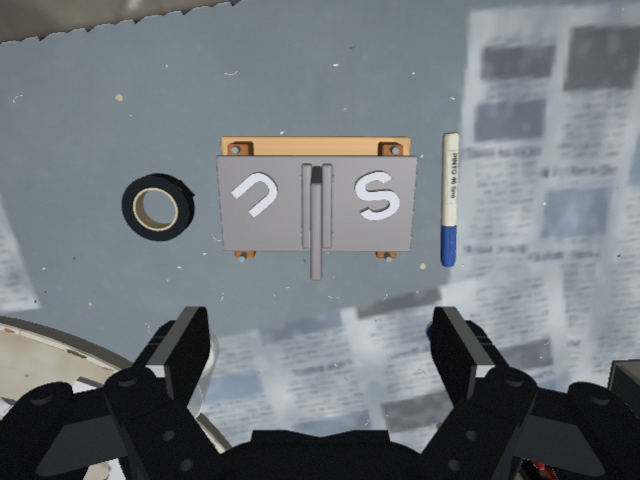

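The wrist view shows the fin at column 316 and the finger midline near 320, with yaw aligned. That is a tool offset of about (-1, -3) mm. I'll correct it, come down to just above the fin top and look again.

Emit:
servo_tool(
  steps=[
    [-1, -3, 10, 0, 0, 0],
    [-1, -3, 28, 0, 0, 0],
    [-1, -3, 46, 0, 0, 0],
    [-1, -3, 62, 0, 0, 0],
    [-1, -3, 72, 0, 0, 0],
    [-1, -3, 76, 0, 0, 0],
    [-1, -3, 76, 0, 0, 0],
    [-1, -3, 76, 0, 0, 0],
  ],
)

```text
clock: 3.45
position: [0.5122, -0.0205, 0.1558]
ee_rot: [0.001, 0.078, 0.997, -0.0]
contact_force: [0.4, -0.2, -0.3]
width: 0.0854
```

Emit:
servo_tool(
  steps=[
    [0, 0, 0, 0, 0, 0],
    [0, 0, 0, 0, 0, 0],
    [0, 0, 0, 0, 0, 0],
  ],
)

```text
clock: 3.75
position: [0.512, -0.0206, 0.1557]
ee_rot: [0.0, 0.079, 0.997, 0.0]
contact_force: [-0.8, 0.5, 0.6]
width: 0.0852
```

```bash
python3 - <<'E'
from h import *
s=telemetry.get_state(); print({k:np.round(v,4) for k,v in s.items() if k in('clock','position','ee_rot','contact_force','qd')})
im,d=grab('wrist','w2')
t,w,u,v=wworld(d,s)
near=(abs(w[:,0]-.51)<.1)&(abs(w[:,1]+.018)<.11)
for lo,hi,n in((.041,.051,'plate'),(.07,.14,'fin'),(.118,.14,'fintop')):
    f=near&(w[:,2]>lo)&(w[:,2]<hi)&(abs(t[:,1])<(.1 if n=='plate' else .02)); print(n,f.sum())
    if f.sum()>20:
        for X in(w,t):
            r=cv2.minAreaRect(X[f][:,:2].astype(np.float32)); print('  rect',np.round(r[0],4),np.round(r[1],4),round(r[2],2),'mean',np.round(X[f].mean(0),4))
E
```

```text
{'clock': np.float64(3.75), 'qd': array([-0.    ,  0.0014,  0.0013,  0.0015, -0.0002,  0.0003]), 'position': array([ 0.512 , -0.0206,  0.1557]), 'ee_rot': array([5.000e-04, 7.860e-02, 9.969e-01, 0.000e+00]), 'contact_force': array([-0.8101,  0.4891,  0.5542])}
plate 22704
  rect [ 0.5111 -0.0196] [0.1701 0.1017] 80.8 mean [ 0.5086 -0.021   0.0458]
  rect [0.0012 0.0008] [0.1017 0.1701] 0.18 mean [ 0.0034 -0.0009  0.1099]
fin 2438
  rect [ 0.5109 -0.0195] [0.008  0.0699] 80.98 mean [ 0.5042 -0.0185  0.1221]
  rect [0.0013 0.0009] [0.0699 0.008 ] 0.0 mean [0.008  0.0009 0.0336]
fintop 2159
  rect [ 0.5109 -0.0195] [0.008 0.07 ] 81.38 mean [ 0.5078 -0.019   0.1254]
  rect [0.0013 0.0009] [0.008 0.07 ] 89.6 mean [0.0045 0.0009 0.0303]
```

View pics/w2.png

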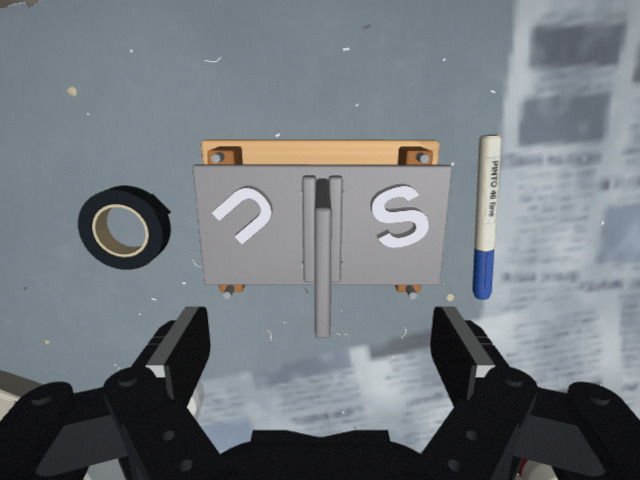

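Remaining offset is (+1, +1) mm. I'll descend 74 mm with that fix, which puts the grasp point at z≈0.101, then close in stages at 40 N.

Emit:
servo_tool(
  steps=[
    [1, 1, 10, 0, 0, 0],
    [1, 1, 24, 0, 0, 0],
    [1, 1, 38, 0, 0, 0],
    [1, 1, 52, 0, 0, 0],
    [1, 1, 63, 0, 0, 0],
    [1, 1, 70, 0, 0, 0],
    [1, 1, 74, 0, 0, 0],
    [1, 1, 74, 0, 0, 0],
  ],
)

```text
clock: 4.6
position: [0.5107, -0.0193, 0.0808]
ee_rot: [-0.0, 0.079, 0.997, 0.0]
contact_force: [0.4, 1.2, -0.4]
width: 0.0855
```

Emit:
servo_tool(
  steps=[
    [0, 0, 0, 0, 0, 0],
    [0, 0, 0, 0, 0, 0],
    [0, 0, 0, 0, 0, 0],
    [0, 0, 0, 0, 0, 0],
    [0, 0, 0, 0, 0, 0],
    [0, 0, 0, 0, 0, 0],
    [0, 0, 0, 0, 0, 0],
    [0, 0, 0, 0, 0, 0],
  ],
  hand=195,
  grip_force=40,
)

```text
clock: 5.4
position: [0.5109, -0.0194, 0.0813]
ee_rot: [0.0, 0.079, 0.997, 0.0]
contact_force: [0.1, -1.1, 0.3]
width: 0.02
```

```bash
python3 - <<'E'
from h import *
s=telemetry.get_state(); print({k:np.round(v,4) for k,v in s.items() if k in('clock','position','ee_rot','contact_force','width')})
im,d=grab('wrist','w3')
im,d=grab('side','s3')
E
```

```text
{'clock': np.float64(5.4), 'position': array([ 0.5109, -0.0194,  0.0813]), 'ee_rot': array([0.    , 0.0785, 0.9969, 0.    ]), 'contact_force': array([ 0.0729, -1.0946,  0.2872]), 'width': np.float64(0.02)}
```

View pics/w3.png

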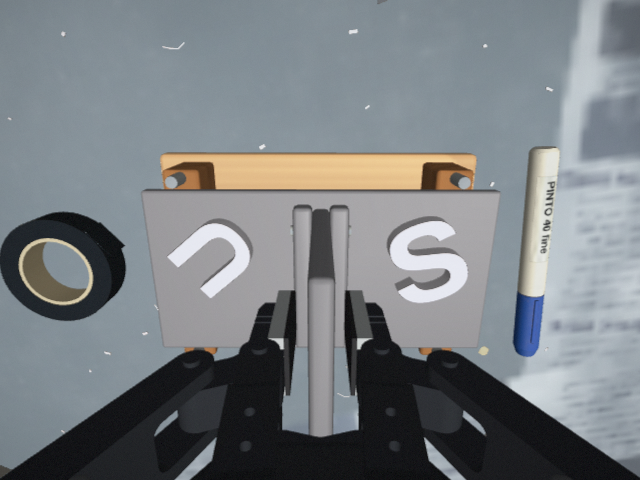

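View pics/s3.png

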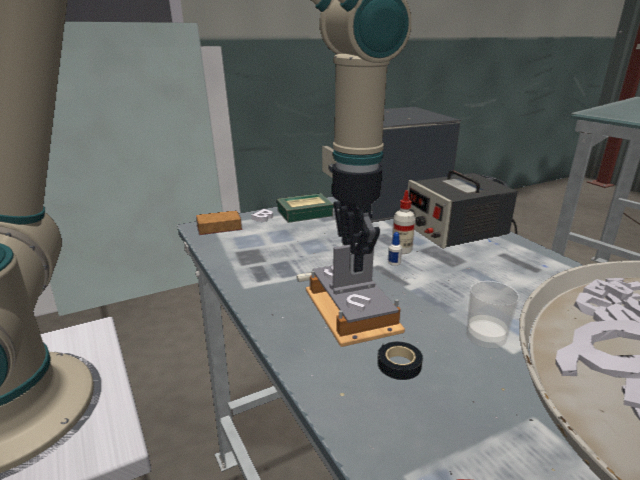

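The fin at column 321 is centred between the pads (about 285 and 358), and the letters haven't moved. Closing gently.

Emit:
servo_tool(
  steps=[
    [0, 0, 0, 0, 0, 0],
    [0, 0, 0, 0, 0, 0],
    [0, 0, 0, 0, 0, 0],
  ],
  hand=222,
  grip_force=40,
)

```text
clock: 5.8
position: [0.5109, -0.0194, 0.0813]
ee_rot: [-0.0, 0.079, 0.997, 0.0]
contact_force: [0.0, 0.4, -0.6]
width: 0.0105
```

Emit:
servo_tool(
  steps=[
    [0, 0, 0, 0, 0, 0],
    [0, 0, 0, 0, 0, 0],
    [0, 0, 0, 0, 0, 0],
    [0, 0, 0, 0, 0, 0],
    [0, 0, 0, 0, 0, 0],
  ],
  hand=255,
)

```text
clock: 6.3
position: [0.5109, -0.0193, 0.0814]
ee_rot: [0.0, 0.079, 0.997, 0.0]
contact_force: [0.6, 1.0, 0.1]
width: 0.0073
```

```bash
python3 - <<'E'
from h import *
s=telemetry.get_state(); print({k:np.round(v,4) for k,v in s.items() if k in('clock','position','ee_rot','contact_force','moment','width')})
E
```

```text
{'clock': np.float64(6.3), 'position': array([ 0.5109, -0.0193,  0.0814]), 'ee_rot': array([1.000e-04, 7.860e-02, 9.969e-01, 2.000e-04]), 'contact_force': array([0.5822, 0.9968, 0.0887]), 'moment': array([0.1653, 0.0075, 0.0499]), 'width': np.float64(0.0073)}
```

It's gripped (opening 7.3 mm). I'll lift slowly by 25 mm first and check for slip or tilt.

Emit:
servo_tool(
  steps=[
    [0, 0, -1, 0, 0, 0],
    [0, 0, -3, 0, 0, 0],
    [0, 0, -6, 0, 0, 0],
    [0, 0, -10, 0, 0, 0],
    [0, 0, -15, 0, 0, 0],
    [0, 0, -20, 0, 0, 0],
    [0, 0, -23, 0, 0, 0],
    [0, 0, -25, 0, 0, 0],
  ],
)

```text
clock: 7.1
position: [0.5111, -0.0194, 0.1068]
ee_rot: [0.0, 0.079, 0.997, -0.0]
contact_force: [-0.2, 0.4, -2.8]
width: 0.0074
```

Emit:
servo_tool(
  steps=[
    [0, 0, 0, 0, 0, 0],
    [0, 0, 0, 0, 0, 0],
  ],
)

```text
clock: 7.3
position: [0.5108, -0.0194, 0.1062]
ee_rot: [-0.0, 0.079, 0.997, 0.0]
contact_force: [0.0, 0.6, -2.7]
width: 0.0075
```

```bash
cat > chk.py <<'E'
from h import *
import sys
tag=sys.argv[1]
s=telemetry.get_state(); print({k:np.round(v,4) for k,v in s.items() if k in('clock','position','ee_rot','contact_force','moment','width')})
im,d=grab('wrist','w'+tag)
t,w,u,v=wworld(d,s)
z0=s['position'][2]-.0814+.046
pl=(abs(w[:,2]-z0)<.006)&(abs(w[:,0]-.51)<.07)&(abs(w[:,1]+.019)<.11)
P=w[pl]
for _ in range(3):
    c,*_x=np.linalg.lstsq(np.c_[P[:,:2]-[.511,-.0195],np.ones(len(P))],P[:,2],rcond=None)
    r=P[:,2]-np.c_[P[:,:2]-[.511,-.0195],np.ones(len(P))]@c; P=P[abs(r)<.0015]
print('plate n',len(P),'tilt deg (dz/dx,dz/dy)',np.round(np.degrees(c[:2]),2),'z centre',round(c[2],4),'expected',round(z0,4))
r=cv2.minAreaRect(P[:,:2].astype(np.float32)); print('rect',np.round(r[0],4),np.round(r[1],4),round(r[2],2))
for sg,n in((1,'S'),(-1,'U')):
    l=(w[:,2]-z0>.006)&(w[:,2]-z0<.013)&(abs(w[:,0]-.505)<.06)&((w[:,1]+.019)*sg>.025)&((w[:,1]+.019)*sg<.085)
    print(n,l.sum(),np.round(t[l].mean(0),4))
grab('side','s'+tag)
E
python3 chk.py 4
```

```text
{'clock': np.float64(7.3), 'position': array([ 0.5108, -0.0194,  0.1062]), 'ee_rot': array([-1.000e-04,  7.850e-02,  9.969e-01,  0.000e+00]), 'contact_force': array([ 0.0233,  0.5543, -2.7357]), 'moment': array([ 0.0011, -0.0074,  0.0195]), 'width': np.float64(0.0075)}
plate n 35881 tilt deg (dz/dx,dz/dy) [ 0.02 -0.03] z centre 0.0707 expected 0.0708
rect [ 0.5111 -0.0198] [0.1698 0.0866] 80.94
S 3460 [0.0106 0.0502 0.0267]
U 2344 [ 0.0142 -0.0497  0.0266]
```

View pics/w4.png

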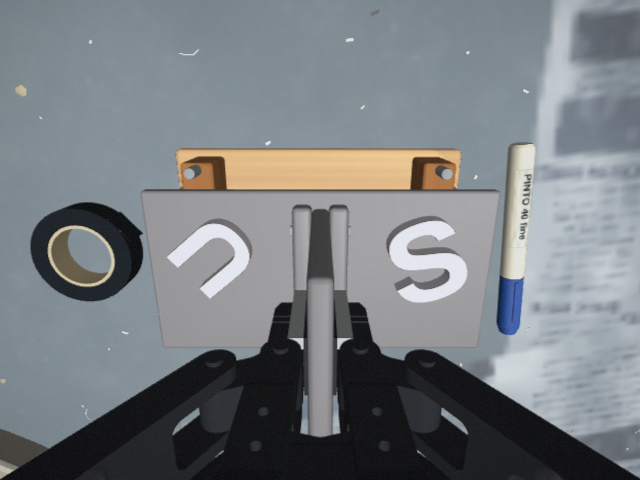

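View pics/s4.png

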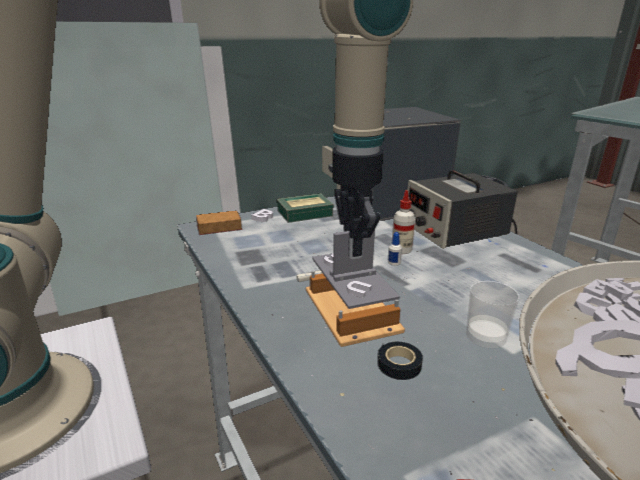

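The carrier is clear of the dowels and level to within 0.05°. It hasn't slipped, and the letters at (212,257) and (430,260) look the same as before. Another 105 mm takes the lift to 130 mm.

Emit:
servo_tool(
  steps=[
    [0, 0, -1, 0, 0, 0],
    [0, 0, -4, 0, 0, 0],
    [0, 0, -9, 0, 0, 0],
    [0, 0, -16, 0, 0, 0],
    [0, 0, -24, 0, 0, 0],
    [0, 0, -32, 0, 0, 0],
    [0, 0, -40, 0, 0, 0],
    [0, 0, -48, 0, 0, 0],
  ],
)

```text
clock: 8.2
position: [0.511, -0.0194, 0.1552]
ee_rot: [0.0, 0.079, 0.997, 0.0]
contact_force: [-0.0, 0.1, -3.4]
width: 0.0075
```

Emit:
servo_tool(
  steps=[
    [0, 0, -8, 0, 0, 0],
    [0, 0, -16, 0, 0, 0],
    [0, 0, -24, 0, 0, 0],
    [0, 0, -32, 0, 0, 0],
    [0, 0, -40, 0, 0, 0],
    [0, 0, -47, 0, 0, 0],
    [0, 0, -52, 0, 0, 0],
    [0, 0, -55, 0, 0, 0],
  ],
)

```text
clock: 9.0
position: [0.511, -0.0194, 0.2098]
ee_rot: [0.0, 0.079, 0.997, 0.0]
contact_force: [0.5, -0.9, -3.7]
width: 0.0075
```

Emit:
servo_tool(
  steps=[
    [0, 0, -1, 0, 0, 0],
    [0, 0, -2, 0, 0, 0],
    [0, 0, -2, 0, 0, 0],
    [0, 0, -2, 0, 0, 0],
    [0, 0, -2, 0, 0, 0],
    [0, 0, -2, 0, 0, 0],
    [0, 0, -2, 0, 0, 0],
    [0, 0, -2, 0, 0, 0],
  ],
)

```text
clock: 9.8
position: [0.5109, -0.0194, 0.2113]
ee_rot: [-0.0, 0.079, 0.997, 0.0]
contact_force: [-1.0, 0.1, -2.8]
width: 0.0075
```

```bash
python3 chk.py 5; python3 - <<'E'
from h import *
im,d=grab('top','t5')
m=np.load('pics/top0.npy'); w,_,_=world('side',np.load('pics/s5.npy'))
n=(abs(w[:,0]-.51)<.1)&(abs(w[:,1]+.0195)<.1)&(abs(w[:,2]-.176)<.006); print('side plate z',n.sum(),np.median(w[n,2]))
print(telemetry.get_state()['qd'])
E
```

```text
{'clock': np.float64(9.8), 'position': array([ 0.5109, -0.0194,  0.2113]), 'ee_rot': array([-0.    ,  0.0785,  0.9969,  0.    ]), 'contact_force': array([-0.9899,  0.0718, -2.772 ]), 'moment': array([-0.0052, -0.0208,  0.0672]), 'width': np.float64(0.0075)}
plate n 35908 tilt deg (dz/dx,dz/dy) [ 0.03 -0.03] z centre 0.1757 expected 0.1759
rect [ 0.5111 -0.0198] [0.17   0.0866] 80.95
S 3462 [0.0106 0.0502 0.0267]
U 2342 [ 0.0142 -0.0498  0.0266]
side plate z 1637 0.17648350757412928
[-0.00107114  0.00050218 -0.00155903  0.00126544 -0.00208701 -0.00193982]
```

View pics/w5.png

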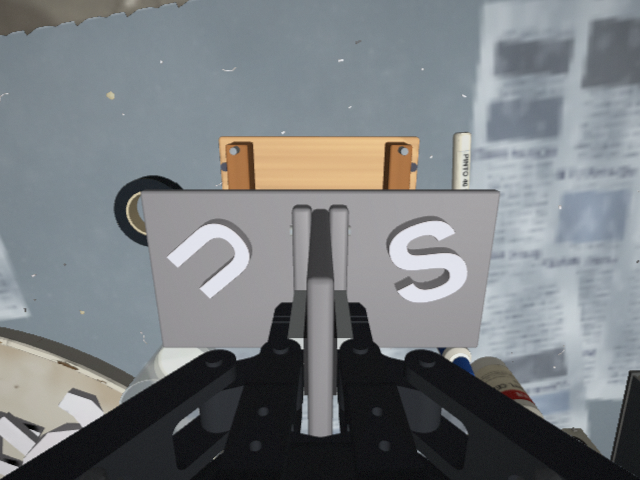

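View pics/s5.png

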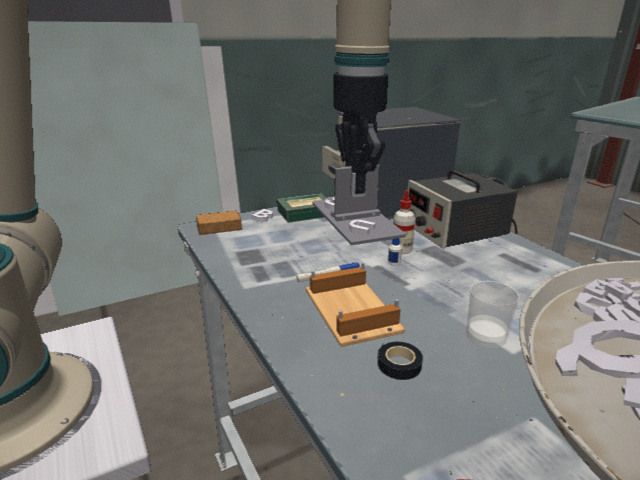

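The carrier hangs level above the rack, lifted 130 mm and still. The letters sit at the same pixels as before, and the marker and tape roll haven't been disturbed. Handing in.

```bash
python3 -c "
from rig import sign_off
print(sign_off())"
```

```text
the job is handed in; nothing more can be done
None
```

The carrier is held by its fin about 13 cm above the rack, level and still, and I handed the job in at about 10 s of the 30 s allowed. I gripped it across the 8 mm at a 40 N setting and lifted it straight up, pausing at 25 mm to check for slip or tilt.

Last checks before hand-in:
- **Height:** the plate's upper face is at z ≈ 0.176 m, from 0.046 m on the rack. The wrist and side cameras agree to within 1 mm.
- **Level and position:** tilt is about 0.03° each way. The plate centre is within 0.5 mm of where the wrist camera saw it on the rack.
- **Stillness and grip:** joint speeds are about 0.002 rad/s or less. The finger opening held at 7.5 mm through the lift, with no sign of slip.
- **Letters:** S and U moved no more than 0.1 mm relative to the tool between the 25 mm check and the end. In the pictures they sit where they did before the grip.
- **Everything else:** the rack, marker and tape roll look unmoved.

- **Disagreement:** the top camera put the fin about 2 mm from where the wrist camera did in y, which is within the calibration error. I used the wrist value.
- **Network mix-up:** the trained networks could not tell S from U, so I told them apart by eye in the pictures.
- **Not measured:** finger squeeze has no direct reading, so the 40 N is the commanded grip.

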